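# Refit the guard rail of a pigment-jar rack

## Task

The guard rail of the small jar rack is off and one of the rack's three jars is standing out at the front, in the rail's way. First put that jar back upright on the rack in line with the other two, then slide the rail, plain end first, in through the bush at the end of the rack where the bush flares outward, across the front of the jars and on through the second bush until its end sticks out at least a centimetre beyond it; finish while still gripping the rail there, so that I can tighten the thumbscrews. Do not knock any jar over and leave everything else on the bench where it stands.

Things in the scene. Friction and masses are not known exactly. Their poses are not given: they have to be found in the camera images.
- rack: (mm) one-row jar rack, fixed: grey deck 160 (x) by 196 (y), top 15 above the bench, aluminium end cheeks. Origin on the bench under the deck's centre, z up. Jar row along y at x = -35; low fixed back rail, 8 thick, at x = -74, top 32 above bench. At the front, x = +45, uprights at y = +105 and -105 each carry a black bush block 30 by 14 by 30, from 40 to 70 above the bench, thumbscrew on top to 83.
- near_bush (a point): (mm) first bush, on rack's +y upright, where the rail enters travelling to -y. Bore 15 across along rack y, axis 55 above bench; on the block's +y face a steel cone widens from 15 to about 30 (36 outside) over 10. Site: centre of the cone's mouth, rack x 45, y +122, z 55. Block's inner face y = +98
- far_bush (a point): (mm) second bush, on rack's -y upright, same as the first and in line with it: cone mouth at y = -88 facing the first bush. Site: centre of the bore at the block's outer (-y) face, rack x 45, y -112, z 55, beyond which the rail's end must stick out
- rail: (mm) guard rail, loose, level on the bench, about 70 g: straight steel tube 12 across, rounded end; at the other end a grey plastic flat-sided grip 16 wide (x), 44 long (y), 26 high (z). Origin: centre of the grip's underside, z up. The tube leaves the grip at y = -22 and ends at y = -302, its axis 6 above the underside. With the grip against the first bush the tip is 46 out of the second
- rail_tip (a point): rounded free end of the rail, on its axis, 302 mm from the middle of the grip
- jar_a: (mm) one of three identical lidded pigment jars on the rack's deck, 44 across, 60 tall, about 70 g; origin at the centre of its underside, z up. Two stand in the row (rack x about -35) with the third's space between them; the third, whichever it is, stands out on the rail's line (rack x about +45)
- jar_b: (mm) one of three identical lidded pigment jars on the rack's deck, 44 across, 60 tall, about 70 g; origin at the centre of its underside, z up. Two stand in the row (rack x about -35) with the third's space between them; the third, whichever it is, stands out on the rail's line (rack x about +45)
- jar_c: (mm) one of three identical lidded pigment jars on the rack's deck, 44 across, 60 tall, about 70 g; origin at the centre of its underside, z up. Two stand in the row (rack x about -35) with the third's space between them; the third, whichever it is, stands out on the rail's line (rack x about +45)
- beaker: bystander (mm): empty glass beaker, 68 across, 90 tall; not to be moved
- small_beaker: bystander (mm): empty small glass beaker, 52 across, 60 tall; not to be moved
- wash_bottle: bystander (mm): white wash bottle, 60 across, 180 tall with its bent spout; not to be moved
- tub: bystander (mm): larger pigment tub with white lid, 76 across, 62 tall; not to be moved
- mortar: bystander (mm): white ceramic mortar bowl, 96 across, 52 tall; not to be moved
- spatula: bystander (mm): flat steel lab spatula 190 long lying on the bench; not to be moved
- dish: bystander (mm): white weighing dish, 88 across, 14 tall; not to be moved
Not all that is in view belongs to the job. What is shaped like the jar_a but green is not meant. What is shaped like the jar_c but red is not meant.

How it is judged:
By the outcome, as a careful person would: the job done as asked, in the order asked, and still so for the second after the job is handed in, while the arm keeps its last pose, push and grip.
It also fails if it takes over 64 s, if anything falls off the work surface, if the arm or the gripper's body presses on something with over 40 N, if the wrist force passes 120 N, or if a joint passes its speed limit or range.

## Robot

A 7-joint arm with a two-finger parallel gripper is mounted at the origin on the work surface. World frame = base frame: x ahead of the robot, y to its left, z up, the work surface at z = 0. Lengths are in m, angles in rad, forces in N, time in s.
With the tool pointing down it reaches from about 0.4 to 0.85 m from the base axis. Payload 10.4 kg.
Tool frame: the origin (TCP) lies midway between the tips of the shut fingers; the grasp point (between the pads) lies 19 mm behind it; z points along the fingers, x is the direction in which the jaws open and shut, and the axes are right-handed (so a half turn about z gives the same grasp; the last joint's range is limited). The gripper opens to 85 mm and grips with 20 to 120 N. Pads are 22 mm wide; open, the fingers measure 114 mm over their backs; the gripper's body (76 mm by 85 mm) begins 54 mm behind the grasp point. The pads swing forward as they close: fully open they stand 13 mm farther back than shut.
Start: joints at [-1.248, 0.332, -0.065, 1.46, 0.022, 1.35, -0.088], TCP at [0.212, 0.588, 0.231] pointing down, gripper open.
Joint ranges: [-2.6, 2.6], [-0.5, 2.12], [-1.47, 1.34], [0.16, 2.42], [-1.27, 4.41], [0.06, 2.06], [-2.6, 2.6]. Speed limits (rad/s): [2.22, 2.22, 2.79, 2.79, 3.14, 3.14, 3.14].

## Interface

Orientations are given as a unit quaternion [x, y, z, w].
In Python, from workcell import monitor, eyes, ticket, models gives the robot as it stands.
- The arm moves only by the tool servo_tool, never from a script. Its argument "motion" is a list of rows, each a list of 7 numbers: the opening, from 0 (shut) to 1 (fully open), then the shift along the tool's x, y, z in m, then the turn, a rotation vector about the tool's x, y, z in degrees. In form: [[fingers, tx, ty, tz, rx, ry, rz], ...]. A call has 1 to 20 rows; each row is the pose to reach, as a shift and turn from the pose commanded when the call began, along the tool's axes at that moment; what a row does not reach only later rows make up. A row lasts 1/8 s, in which the tool goes at most 62.5 mm and 10.7 degrees, less where a joint would pass 70% of its speed; a pose out of reach is approached as far as the arm can. A call with a gripper value outside its range is refused whole. The fingers move at their own pace and stop on an object; "grip_force" is the grip in N (left out, the last holds). Time passes only in rows, so rows that repeat a pose let the fingers close. It gives the time, the measured TCP pose, the force and the opening at its end, in the units of the state.
- monitor.get_obs(): the state, without advancing time (a new reading comes with each control period).
- eyes.camera(name): name is "side" or "top" or "wrist"; returns (picture, depth): 480x640x3 uint8, blue, green, red; 480x640 float32, m along the optical axis (not along the pixel's ray), 0 where there is no reading.
- eyes.camera_info(name): a dict with "intrinsics" (3x3 intrinsics, pixels), "extrinsics" (4x4, takes a point from world to camera coordinates); the wrist camera has in their place "tool_from_camera" (4x4, takes a point from camera to tool coordinates, whose origin is the TCP and whose axes are the tool frame's). Camera axes: x right, y down, z forward; pixel columns grow to the right and rows downward; lengths in m; the calibration is good to about 2 mm. The wrist camera is an equidistant fisheye: a pixel r from the principal point sees the ray r / f radians off the axis. A picture is of the moment at which its call begins: read the wrist's pose just before it. camera_info takes no time and is no camera call.
- ticket.hand_in(): hands the job in, once; it reports no verdict.
Trained networks look in the newest picture that a camera, given by its name, has taken for a name from the list of things; names that differ only in an ending like _2 or _b are one class to them, and where a whole thing is asked for, a point or a joint stands for the part that bears it (a point fixed in the world has none). Each returns a list of dicts, best first, with "confidence" (0 to 1); they miss things now and then, are a little off and sometimes report something else, mostly with a low value. They report only what shows in the picture. A call takes as long as a camera call. They do not tell look-alikes from the thing itself.
- models.boxes_of(camera, thing): "point" ([x, y, z] in m, in the coordinates of the camera as it stood for that picture, good to about 4 mm: the middle of the surface that is visible of it).
The state is a dict: "clock": time; "joint_pos": joint angles; "joint_velocities": joint speeds; "tau": joint torques, N m; "position": TCP position; "ee_rot": TCP orientation; "ft_force": force on the tool from outside, world axes, zero at the start; "torque": the same for the moment, N m; "grip_width": opening from 0.0 (shut) to 1.0 (fully open).
Only numpy, scipy, OpenCV 4.12 (cv2) and the standard library are available. Lean on these libraries where they do the work, as an engineer would, in place of code of your own. Each camera call takes 0.05 s, during which the arm holds its last target. There are 200 camera calls.

## Working session

There is one attempt and no reset: what is moved stays moved. The work goes in short steps, Python scripts to look and compute and a tool call to move; the robot and the scene stay as the last step left them, time stands still between calls to the robot, and variables do not carry over. Pictures are saved under pics/ and viewed, about 8 in all and at most 12, crops included, and the job is handed in when it is done.

Besides the shell and the picture viewer there is one more tool, called after "Request:" as name(argument=value, ...), one argument or row to a line, values as JSON. servo_tool: Moves the arm, as the interface text tells. Its arguments: {"type":"object","properties":{"motion":{"type":"array"},"grip_force":{"type":"number"}},"required":["motion"]}

```bash
mkdir -p pics; ls; cat > h.py <<'E'
import numpy as np, cv2
from scipy.spatial.transform import Rotation as R
from workcell import monitor, eyes, ticket, models
def world(cam,p):
    I=eyes.camera_info(cam)
    if cam!='wrist': return (np.linalg.inv(I['extrinsics'])@np.r_[p,1])[:3]
    o=monitor.get_obs(); q=(I['tool_from_camera']@np.r_[p,1])[:3]
    return R.from_quat(o['ee_rot']).apply(q)+o['position']
def deproj(cam,u,v,d):
    K=np.array(eyes.camera_info(cam)['intrinsics']); return world(cam,[(u-K[0,2])/K[0,0]*d,(v-K[1,2])/K[1,1]*d,d])
E
python3 - <<'E'
from h import *
np.set_printoptions(precision=4,suppress=True)
o=monitor.get_obs(); print(o)
for c in ['top','side','wrist']:
    p,d=eyes.camera(c); cv2.imwrite(f'pics/{c}0.png',p); np.save(f'{c}0.npy',d)
    print(c,eyes.camera_info(c))
for c in ['top','side']:
    for t in ['rack','near_bush','far_bush','rail','rail_tip','jar_a','beaker','small_beaker','wash_bottle','tub','mortar','spatula','dish']:
        for b in models.boxes_of(c,t)[:4]: print(c,t,round(b['confidence'],2),world(c,b['point']))
E
```

```text
pics
{'clock': 0.0, 'joint_pos': array([-1.2476,  0.3329, -0.0647,  1.4609,  0.0216,  1.3499, -0.0885]), 'joint_velocities': array([-0.0019, -0.0004, -0.0008,  0.0001, -0.0007, -0.0003, -0.0005]), 'tau': array([  0.0006, -62.5461,   0.0493, -39.1581,   0.0162,   0.0105,
        -0.    ]), 'position': array([0.2117, 0.5877, 0.2305]), 'ee_rot': array([ 0.8182,  0.5749, -0.0005,  0.0004]), 'ft_force': array([-0.3294,  0.4227,  0.3487]), 'torque': array([-0.0394, -0.0017,  0.0057]), 'grip_width': 0.9986630439316752}
top {'intrinsics': array([[597.4247,   0.    , 327.4918],
       [  0.    , 597.4247, 242.0988],
       [  0.    ,   0.    ,   1.    ]]), 'extrinsics': array([[ 0.0031, -0.9999,  0.0126,  0.0021],
       [-0.9828, -0.0054, -0.1847,  0.5628],
       [ 0.1848, -0.0118, -0.9827,  1.4352],
       [ 0.    ,  0.    ,  0.    ,  1.    ]])}
side {'intrinsics': array([[436.8226,   0.    , 319.9465],
       [  0.    , 436.8226, 240.944 ],
       [  0.    ,   0.    ,   1.    ]]), 'extrinsics': array([[ 0.879 , -0.4769, -0.0026, -0.5233],
       [-0.339 , -0.6211, -0.7066,  0.2614],
     
[... 1515 characters left out ...]
5 0.0114]
side rail_tip 0.57 [ 0.5706 -0.2398  0.0746]
side jar_a 0.92 [ 0.5624 -0.1164  0.0704]
side jar_a 0.91 [ 0.5712 -0.2406  0.0735]
side jar_a 0.89 [ 0.7233 -0.0083  0.0521]
side jar_a 0.74 [ 0.6453 -0.1617  0.0698]
side beaker 0.69 [ 0.3761 -0.1212  0.0592]
side small_beaker 0.64 [ 0.4214 -0.3999  0.0362]
side small_beaker 0.59 [ 0.6153 -0.1689  0.0177]
side small_beaker 0.49 [ 0.5618 -0.1165  0.0731]
side wash_bottle 0.7 [ 0.6144 -0.4964  0.1133]
side tub 0.21 [0.5189 0.2356 0.0101]
side mortar 0.84 [0.4266 0.523  0.0437]
side spatula 0.78 [0.4033 0.0994 0.0043]
side spatula 0.66 [ 0.7617 -0.127   0.0651]
side spatula 0.43 [0.4286 0.5266 0.0444]
side dish 0.68 [0.6933 0.4031 0.0018]
```

View pics/top0.png

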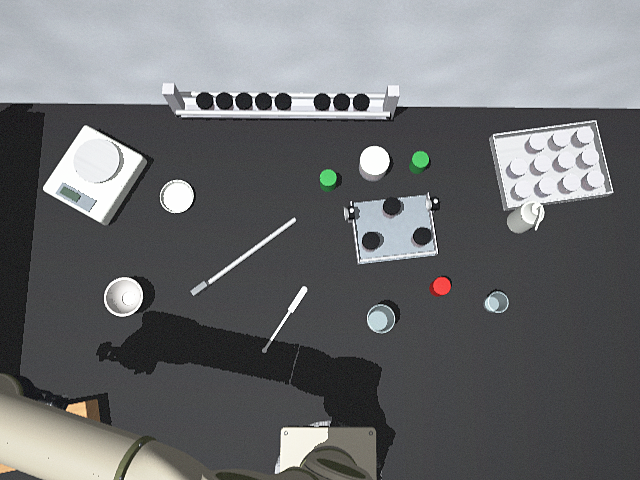

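View pics/side0.png

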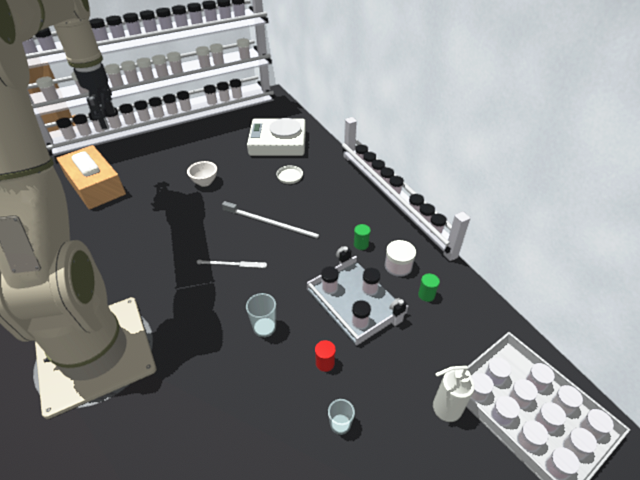

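The pictures show the rack at about (395,228) in the top view. Its front with the bushes, (351,212) and (432,202), faces away from the robot. The jar that is out stands at (392,206), and the row jars are at (371,240) and (422,236). The rail's grip is at (198,288) and its tip at (294,220). The green and red cans are decoys.

```bash
cat >> h.py <<'E'
np.set_printoptions(precision=4,suppress=True)
def cloud(c,d):
    I=eyes.camera_info(c);K=I['intrinsics'];v,u=np.mgrid[:480,:640];P=np.stack([(u-K[0,2])/K[0,0]*d,(v-K[1,2])/K[1,1]*d,d],-1)
    E=I['extrinsics'];W=(P-E[:3,3])@E[:3,:3];W[d==0]=np.nan;return W
def comps(W,zlo,zhi,x,y,minn=8):
    m=((W[...,2]>zlo)&(W[...,2]<zhi)&(W[...,0]>x[0])&(W[...,0]<x[1])&(W[...,1]>y[0])&(W[...,1]<y[1])).astype(np.uint8)
    n,l,s,c=cv2.connectedComponentsWithStats(m)
    for i in range(1,n):
        if s[i,4]>=minn:
            P=W[l==i]; (e,sz,a)=cv2.minAreaRect((P[:,:2]*1000).astype(np.float32))
            print(s[i,4],c[i].round(),'mean',P.mean(0),'minmax',P.min(0),P.max(0),'rect',np.round([*e,*sz,a],1))
E
python3 - <<'E'
from h import *
for c in ['top','side']:
    W=cloud(c,np.load(c+'0.npy')); im=cv2.imread(f'pics/{c}0.png')
    print(c,'lids'); comps(W,.066,.09,(.5,.72),(-.3,.0))
    print('deck'); comps(W,.010,.022,(.5,.72),(-.3,.0),100)
    print('bush'); comps(W,.035,.1,(.6,.76),(-.32,.0))
    print('rail'); comps(W,.005,.04,(.4,.66),(.05,.42))
    print('grip'); comps(W,.019,.04,(.4,.66),(.05,.42))
a=cv2.resize(cv2.imread('pics/top0.png')[185:275,335:450],None,fx=5,fy=5,interpolation=2)
b=cv2.resize(cv2.imread('pics/side0.png')[235:350,295:420],None,fx=4,fy=4,interpolation=2)[:450]
b=np.pad(b,((0,450-b.shape[0]),(0,0),(0,0)))
cv2.imwrite('pics/crop.png',cv2.resize(np.hstack([a,b]),(800,338)))
E
```

```text
top lids
243 [391. 206.] mean [ 0.6511 -0.1538  0.0745] minmax [ 0.6296 -0.1755  0.0667] [ 0.6743 -0.1326  0.0848] rect [ 651.4 -154.2   42.2   43.    63. ]
84 [433. 202.] mean [ 0.6611 -0.2582  0.073 ] minmax [ 0.646  -0.2684  0.0661] [ 0.6764 -0.2434  0.0893] rect [ 660.5 -256.7   29.6   24.     7.1]
63 [351. 211.] mean [ 0.6369 -0.0528  0.0726] minmax [ 0.6211 -0.061   0.066 ] [ 0.6521 -0.0459  0.0847] rect [636.6 -53.4  31.   15.    0.8]
19 [345. 213.] mean [ 0.6336 -0.0395  0.069 ] minmax [ 0.6212 -0.0436  0.0661] [ 0.6455 -0.036   0.0759] rect [633.7 -40.3  24.5   6.3   6.6]
245 [422. 236.] mean [ 0.5759 -0.2277  0.0741] minmax [ 0.5551 -0.2481  0.0665] [ 0.5987 -0.2064  0.0814] rect [ 576.9 -227.2   41.1   43.5   87.2]
246 [371. 240.] mean [ 0.5638 -0.1009  0.0744] minmax [ 0.5424 -0.1225  0.0663] [ 0.5855 -0.0797  0.084 ] rect [ 564.3 -101.4   41.6   43.7   13.6]
deck
2990 [392. 227.] mean [ 0.6117 -0.1628  0.0149] minmax [ 0.5267 -0.2694  0.01  ] [ 0.695  -0.0586  0.022 ] rect [ 611.6 -164.1  148.8  196.     7. ]
bush
254 [374. 170.] mean [ 0.7479 -0.1126  0.0581] minmax [ 0
[... 4742 characters left out ...]
496.4 321.6  26.6   9.6  67.8]
18 [296. 218.] mean [0.6162 0.1924 0.006 ] minmax [0.6021 0.1836 0.0051] [0.6261 0.2062 0.0087] rect [616.2 190.3  26.9  16.9  56.4]
8 [233. 221.] mean [0.4428 0.2715 0.0061] minmax [0.4387 0.2628 0.0051] [0.4476 0.2782 0.0079] rect [443.5 271.    7.   15.9   9.6]
17 [275. 246.] mean [0.5104 0.1116 0.0055] minmax [0.4979 0.1022 0.005 ] [0.5231 0.1197 0.0064] rect [510.3 112.   15.1  27.3  79. ]
105 [253. 264.] mean [0.4291 0.0773 0.0072] minmax [0.4002 0.0542 0.005 ] [0.4577 0.1041 0.0109] rect [428.9  77.4  20.6  66.2  53.9]
grip
79 [229. 205.] mean [0.451  0.3227 0.027 ] minmax [0.4348 0.302  0.0192] [0.4695 0.3455 0.0329] rect [452.2 325.2  20.5  46.9  37.3]
```

View pics/crop.png

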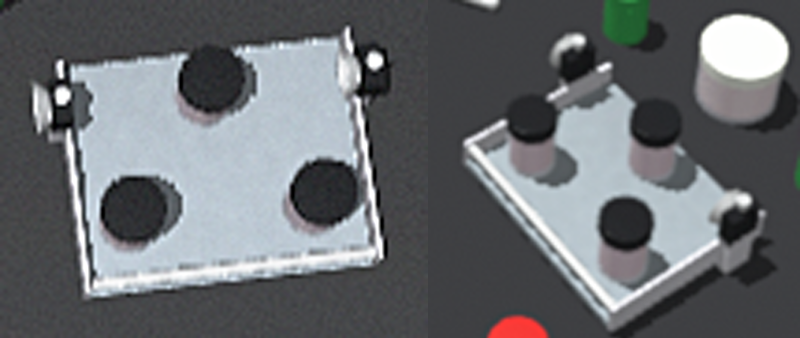

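The cones confirm that the left bush (world +y) is the near one. I get a rack origin of about (0.607,-0.1635) and a yaw of about 7°. The jar that is out is at (0.6525,-0.1543) and its slot is at about (0.571,-0.165).

```bash
cat >> h.py <<'E'
def go(p,yaw=None):
    "tool-frame shift + rz to reach world p with tool x at yaw (deg), tool down"
    o=monitor.get_obs(); r=R.from_quat(o['ee_rot']); t=r.inv().apply(np.array(p)-o['position'])
    out=[*t.round(4)]
    if yaw is not None:
        c,s=np.cos(np.radians(yaw)),np.sin(np.radians(yaw))
        T=R.from_matrix(np.array([[c,s,0],[s,-c,0],[0,0,-1]]))
        out+=[*(r.inv()*T).as_rotvec(degrees=True).round(2)]
    print('go',p,yaw,[float(x) for x in out])
E
python3 -c "
from h import *
go([.6526,-.1543,.19],7)"
```

```text
go [0.6526, -0.1543, 0.19] 7 [-0.549, 0.6663, 0.0413, -0.0, -0.0, 63.19]
```

Request:
servo_tool(
  motion=[
    [1,-0.549,0.666,0.041,0,0,63.2],
    [1,-0.549,0.666,0.041,0,0,63.2],
    [1,-0.549,0.666,0.041,0,0,63.2],
    [1,-0.549,0.666,0.041,0,0,63.2],
    [1,-0.549,0.666,0.041,0,0,63.2],
    [1,-0.549,0.666,0.041,0,0,63.2],
    [1,-0.549,0.666,0.041,0,0,63.2],
    [1,-0.549,0.666,0.041,0,0,63.2],
    [1,-0.549,0.666,0.041,0,0,63.2],
    [1,-0.549,0.666,0.041,0,0,63.2],
    [1,-0.549,0.666,0.041,0,0,63.2],
    [1,-0.549,0.666,0.041,0,0,63.2],
    [1,-0.549,0.666,0.041,0,0,63.2],
    [1,-0.549,0.666,0.041,0,0,63.2],
    [1,-0.549,0.666,0.041,0,0,63.2],
    [1,-0.549,0.666,0.041,0,0,63.2],
    [1,-0.549,0.666,0.041,0,0,63.2],
    [1,-0.549,0.666,0.041,0,0,63.2],
  ],
  grip_force=40,
)

```text
clock: 3.7
position: [0.6524, -0.1529, 0.1907]
ee_rot: [0.998, 0.062, 0.0, -0.0]
ft_force: [-0.3, -0.4, 0.1]
grip_width: 1.001
```

```bash
cat >> h.py <<'E'
def wcloud(save=None):
    I=eyes.camera_info('wrist');K=I['intrinsics'];T=I['tool_from_camera'];o=monitor.get_obs()
    p,d=eyes.camera('wrist')
    if save: cv2.imwrite(f'pics/{save}.png',p)
    v,u=np.mgrid[:480,:640];a=(u-K[0,2])/K[0,0];b=(v-K[1,2])/K[1,1];th=np.hypot(a,b)
    k=np.tan(np.minimum(th,1.4))/np.maximum(th,1e-6)
    P=np.stack([a*k*d,b*k*d,d],-1)@T[:3,:3].T+T[:3,3]
    W=P@R.from_quat(o['ee_rot']).as_matrix().T+o['position'];W[(d==0)|(th>1.3)]=np.nan;return W
E
python3 - <<'E'
from h import *
W=wcloud('w1')
comps(W,.066,.082,(.5,.72),(-.3,.0),60)
print('bush');comps(W,.040,.1,(.6,.72),(-.3,.0),60)
print('deck');comps(W,.010,.022,(.5,.72),(-.3,.0),300)
for b in models.boxes_of('wrist','jar_a'): print(round(b['confidence'],2),world('wrist',b['point']))
E
```

```text
251 [322.  78.] mean [ 0.6377 -0.0396  0.0684] minmax [ 0.6262 -0.0453  0.066 ] [ 0.6499 -0.0354  0.0726] rect [638.5 -40.9  23.7   8.7   6.7]
776 [322.  98.] mean [ 0.6395 -0.0538  0.0708] minmax [ 0.6241 -0.062   0.0666] [ 0.6554 -0.0449  0.082 ] rect [639.7 -53.5  30.   13.8   7. ]
2772 [214. 154.] mean [ 0.5675 -0.1004  0.0736] minmax [ 0.5449 -0.1224  0.066 ] [ 0.5881 -0.0795  0.0762] rect [ 566.5 -101.    42.8   43.2   88.9]
2677 [325. 237.] mean [ 0.6541 -0.1529  0.0737] minmax [ 0.632  -0.176   0.0661] [ 0.6758 -0.1322  0.0763] rect [ 654.3 -153.8   43.3   43.2   35.9]
1580 [227. 308.] mean [ 0.582  -0.2225  0.0732] minmax [ 0.5573 -0.2493  0.066 ] [ 0.6001 -0.2054  0.076 ] rect [ 579.8 -225.1   38.5   43.1   51.6]
93 [322. 341.] mean [ 0.6627 -0.2464  0.0688] minmax [ 0.651  -0.2512  0.066 ] [ 0.6746 -0.2427  0.0714] rect [ 663.1 -247.4   23.8    6.7    7. ]
551 [322. 356.] mean [ 0.6643 -0.26    0.0709] minmax [ 0.6495 -0.2706  0.0661] [ 0.6796 -0.2523  0.082 ] rect [ 664.5 -261.4   28.9   16.3    6. ]
bush
337 [430.  55.] mean [ 0.7144 -0.0068  0.0549] minmax [ 0.7078 -0.0
[... 153 characters left out ...]
61] [ 0.6554 -0.0351  0.0831] rect [638.7 -48.6  34.7  24.1   6.7]
2981 [325. 234.] mean [ 0.6539 -0.1512  0.0716] minmax [ 0.632 -0.176  0.04 ] [ 0.6758 -0.1322  0.0763] rect [ 654.3 -153.8   43.3   43.2   35.9]
1445 [322. 344.] mean [ 0.6636 -0.2544  0.0606] minmax [ 0.6452 -0.2706  0.04  ] [ 0.6796 -0.2427  0.0833] rect [ 663.8 -256.9   34.6   25.7    7. ]
deck
26359 [283. 211.] mean [ 0.616  -0.1544  0.014 ] minmax [ 0.5215 -0.2639  0.011 ] [ 0.6985 -0.0563  0.022 ] rect [ 609.9 -163.4  155.5  197.8    6.7]
0.97 [ 0.7226 -0.0039  0.0526]
0.82 [ 0.7735 -0.2139  0.0372]
0.8 [ 0.6534 -0.148   0.072 ]
0.8 [ 0.4668 -0.2631  0.054 ]
0.64 [ 0.5858 -0.2153  0.0732]
0.56 [ 0.5737 -0.1026  0.0726]
```

View pics/w1.png

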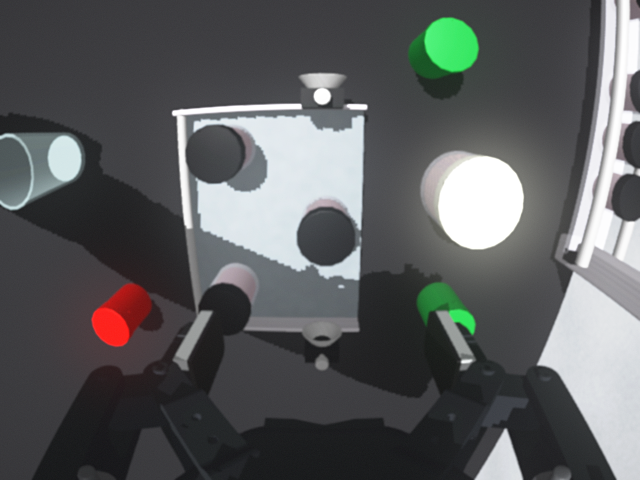

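The wrist view shows the out-of-row jar at (325,237), centred between the open fingers along x. The row gap is clear and the tub is clear of the right finger. I'll descend and grip.

Request:
servo_tool(
  motion=[
    [1,0.0015,0.001,0.05,0,0,0],
    [1,0.0015,0.001,0.1,0,0,0],
    [1,0.0015,0.001,0.14,0,0,0],
    [1,0.0015,0.001,0.155,0,0,0],
    [1,0.0015,0.001,0.155,0,0,0],
    [1,0.0015,0.001,0.155,0,0,0],
    [0,0.0015,0.001,0.155,0,0,0],
    [0,0.0015,0.001,0.155,0,0,0],
    [0,0.0015,0.001,0.155,0,0,0],
    [0,0.0015,0.001,0.155,0,0,0],
    [0,0.0015,0.001,0.155,0,0,0],
    [0,0.0015,0.001,0.155,0,0,0],
    [0,0.0015,0.001,0.155,0,0,0],
    [0,0.0015,0.001,0.155,0,0,0],
  ],
  grip_force=30,
)

```text
clock: 5.55
position: [0.6543, -0.1551, 0.0361]
ee_rot: [0.998, 0.061, 0.0, -0.0]
ft_force: [-1.4, 0.5, 7.0]
grip_width: 0.505
```

Request:
servo_tool(
  motion=[
    [0,0,0,-0.01,0,0,0],
    [0,0,0,-0.025,0,0,0],
    [0,0,0,-0.025,0,0,0],
    [0,-0.02,0,-0.025,0,0,0],
    [0,-0.045,0,-0.025,0,0,0],
    [0,-0.07,0,-0.025,0,0,0],
    [0,-0.082,0,-0.025,0,0,0],
    [0,-0.082,0,-0.025,0,0,0],
    [0,-0.082,0,-0.025,0,0,0],
  ],
)

```text
clock: 6.68
position: [0.5735, -0.1646, 0.0604]
ee_rot: [0.998, 0.061, 0.0, -0.0]
ft_force: [-0.7, -0.4, -0.5]
grip_width: 0.503
```

```bash
python3 - <<'E'
from h import *
W=wcloud('w2'); comps(W,.066,.11,(.5,.72),(-.3,.0),60)
p,d=eyes.camera('side'); cv2.imwrite('pics/s2.png',p); W=cloud('side',d); print('side');comps(W,.066,.11,(.5,.72),(-.3,.0),60)
p2=cv2.imread('pics/w2.png'); cv2.imwrite('pics/m2.png',np.hstack([cv2.resize(p2,(440,330)),cv2.resize(p[220:360,280:420],(330,330))]))
E
```

```text
711 [524.  51.] mean [ 0.6365 -0.0397  0.0685] minmax [ 0.626  -0.0445  0.066 ] [ 0.6495 -0.035   0.073 ] rect [638.1 -40.2  23.6   7.9   7.2]
2377 [523.  85.] mean [ 0.6358 -0.0545  0.0726] minmax [ 0.6234 -0.0621  0.066 ] [ 0.6552 -0.0447  0.0844] rect [639.2 -53.2  30.9  14.9   6.9]
11584 [324. 175.] mean [ 0.5662 -0.1004  0.0739] minmax [ 0.5446 -0.1224  0.0713] [ 0.588  -0.0794  0.0761] rect [ 566.4 -101.1   43.6   42.6    7. ]
19094 [323. 349.] mean [ 0.5731 -0.1589  0.0927] minmax [ 0.5294 -0.2222  0.066 ] [ 0.6167 -0.141   0.11  ] rect [ 583.5 -178.7   83.4   82.4   25.1]
108 [179. 354.] mean [ 0.5254 -0.1571  0.1083] minmax [ 0.5198 -0.1585  0.1058] [ 0.5299 -0.1556  0.11  ] rect [ 524.7 -156.9   10.2    2.4   12.6]
112 [468. 354.] mean [ 0.619  -0.1458  0.1083] minmax [ 0.6146 -0.1471  0.1061] [ 0.6242 -0.1444  0.11  ] rect [ 619.3 -145.5    9.8    2.1    7.5]
121 [455. 454.] mean [ 0.6607 -0.2456  0.0691] minmax [ 0.6493 -0.2516  0.0661] [ 0.6703 -0.2425  0.0724] rect [ 660.1 -247.5   21.     7.6    7.9]
290 [465. 464.] mean [ 0.6717 -0.2574  0.0685] minmax [ 0.66   -0.2669  0.0661] [ 0.6797 -0.2523  0.0702] rect [ 672.4 -256.6   12.6   22.    52.4]
side
371 [347. 287.] mean [ 0.573  -0.1735  0.0924] minmax [ 0.5272 -0.1866  0.0661] [ 0.6116 -0.1485  0.1099] rect [ 568.9 -171.8   84.3   32.6   14.4]
127 [398. 303.] mean [ 0.6624 -0.259   0.0735] minmax [ 0.6481 -0.2702  0.0662] [ 0.6801 -0.243   0.0875] rect [ 663.5 -256.2   31.9   26.2    8.6]
276 [361. 308.] mean [ 0.5772 -0.231   0.0763] minmax [ 0.5571 -0.2513  0.0662] [ 0.6    -0.2052  0.081 ] rect [ 578.6 -228.7   42.9   42.2   23.8]
```

View pics/m2.png

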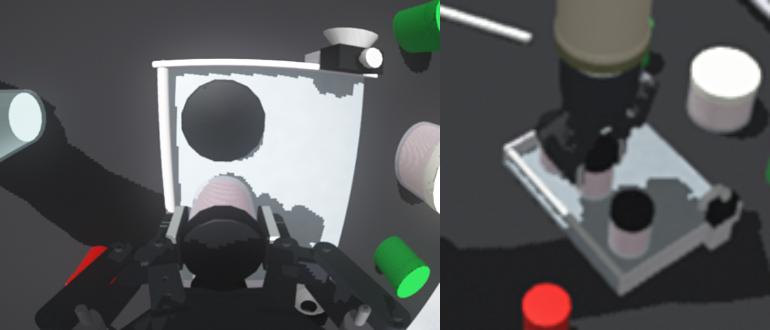

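Request:
servo_tool(
  motion=[
    [0,-0.0015,0,0.01,0,0,0],
    [0,-0.0015,0,0.02,0,0,0],
    [0,-0.0015,0,0.0245,0,0,0],
    [0,-0.0015,0,0.0245,0,0,0],
    [0,-0.0015,0,0.0245,0,0,0],
    [0.55,-0.0015,0,0.0245,0,0,0],
    [0.63,-0.0015,0,0.0245,0,0,0],
    [0.63,-0.0015,0,0.0245,0,0,0],
    [0.63,-0.0015,0,0.0245,0,0,0],
    [0.63,-0.0015,0,0.015,0,0,0],
    [0.63,-0.0015,0,-0.01,0,0,0],
    [0.63,-0.0015,0,-0.06,0,0,0],
    [0.63,-0.0015,0,-0.12,0,0,0],
    [0.63,-0.0015,0,-0.14,0,0,0],
    [0.63,-0.0015,0,-0.14,0,0,0],
  ],
)

```text
clock: 8.65
position: [0.5719, -0.1655, 0.2026]
ee_rot: [0.998, 0.061, 0.002, 0.0]
ft_force: [0.4, 0.5, -0.5]
grip_width: 0.632
```

```bash
python3 - <<'E'
from h import *
W=wcloud('w3'); comps(W,.066,.1,(.5,.72),(-.3,.0),60)
# rail: tube direction from top depth
W=cloud('top',np.load('top0.npy')); m=(W[...,2]>.006)&(W[...,2]<.018)&(W[...,0]>.46)&(W[...,0]<.66)&(W[...,1]>.08)&(W[...,1]<.31)
P=W[m][:,:2]; print(len(P)); l=cv2.fitLine((P*1000).astype(np.float32),cv2.DIST_HUBER,0,.01,.01).ravel();print(l,np.degrees(np.arctan2(l[1],l[0])))
W2=W.reshape(-1,3);W2=W2[(W2[:,2]>.006)&(np.abs(W2[:,0]-.55)<.15)]
a=l[:2];a=a*np.sign(a[0]);q=(W2[:,:2]*1000-l[2:]);s=q@a;n=np.abs(q@[-a[1],a[0]]);k=n<9;print('ends',s[k&(np.abs(s)<250)].min(),s[k&(np.abs(s)<250)].max(),'tip',l[2:]+a*s[k&(np.abs(s)<250)].max())
go([.45,.3253,.10],52.5)
go([.45,.3253,.10],-127.5)
E
```

```text
211 [430.  80.] mean [ 0.6373 -0.0396  0.0683] minmax [ 0.6255 -0.0452  0.066 ] [ 0.6501 -0.0356  0.0735] rect [638.2 -40.8  24.6   8.4   5.6]
713 [430.  98.] mean [ 0.6377 -0.0538  0.0721] minmax [ 0.6235 -0.062   0.066 ] [ 0.6551 -0.0453  0.0838] rect [639.1 -53.4  31.   14.9   7. ]
2745 [326. 146.] mean [ 0.5662 -0.101   0.0739] minmax [ 0.5446 -0.1225  0.0705] [ 0.5881 -0.0798  0.0761] rect [ 566.3 -101.3   42.9   41.9    7. ]
2521 [321. 228.] mean [ 0.5706 -0.1629  0.0737] minmax [ 0.5486 -0.1857  0.0661] [ 0.5924 -0.1421  0.0763] rect [ 570.5 -164.    43.1   43.2    6.1]
2058 [321. 302.] mean [ 0.5783 -0.2258  0.0735] minmax [ 0.5573 -0.2498  0.066 ] [ 0.6005 -0.206   0.076 ] rect [ 578.5 -227.6   43.4   42.8   69.4]
627
[  0.6068  -0.7949 547.5995 197.146 ] -52.64305
ends -215.50842318071184 240.92037562733444 tip [693.7849   5.6455]
go [0.45, 0.3253, 0.1] 52.5 [-0.0607, -0.5016, 0.1008, 0.02, -0.07, -45.51]
go [0.45, 0.3253, 0.1] -127.5 [-0.0607, -0.5016, 0.1008, -0.08, -0.03, 134.49]
```

Jar placed in line: it measures (0.5705,-0.164), and the midpoint of the other two is (0.572,-0.1645). Now the rail: its grip is at (0.4495,0.3255) and it points at −52.6°.

```bash
python3 -c "
from h import *
go([.4495,.3255,.13],37.4)"
```

```text
go [0.4495, 0.3255, 0.13] 37.4 [-0.0612, -0.5018, 0.0708, 0.01, -0.07, -30.41]
```

Request:
servo_tool(
  motion=[
    [0.63,-0.0612,-0.502,0.071,0,0,-30.4],
    [0.63,-0.0612,-0.502,0.071,0,0,-30.4],
    [0.63,-0.0612,-0.502,0.071,0,0,-30.4],
    [0.63,-0.0612,-0.502,0.071,0,0,-30.4],
    [0.63,-0.0612,-0.502,0.071,0,0,-30.4],
    [0.63,-0.0612,-0.502,0.071,0,0,-30.4],
    [0.63,-0.0612,-0.502,0.071,0,0,-30.4],
    [0.63,-0.0612,-0.502,0.071,0,0,-30.4],
    [0.63,-0.0612,-0.502,0.071,0,0,-30.4],
    [0.63,-0.0612,-0.502,0.071,0,0,-30.4],
    [0.63,-0.0612,-0.502,0.071,0,0,-30.4],
    [0.63,-0.0612,-0.502,0.071,0,0,-30.4],
    [0.63,-0.0612,-0.502,0.071,0,0,-30.4],
  ],
)

```text
clock: 10.32
position: [0.4497, 0.3249, 0.1295]
ee_rot: [0.947, 0.32, 0.0, -0.0]
ft_force: [-0.3, 0.0, 0.4]
grip_width: 0.632
```

```bash
cat >> h.py <<'E'
def railfit(W,lo,hi,near=(.4495,.3255),a0=-52.6,span=(.03,.29)):
    "fit tube line (2D) and height along it, from points near the nominal rail"
    a=np.array([np.cos(np.radians(a0)),np.sin(np.radians(a0))]);q=W.reshape(-1,3);q=q[np.isfinite(q[:,0])]
    e=q[:,:2]-near;s=e@a;n=e@[-a[1],a[0]];k=(q[:,2]>lo)&(q[:,2]<hi)&(s>span[0])&(s<span[1])&(np.abs(n)<.02)
    l=cv2.fitLine((q[k,:2]*1000).astype(np.float32),cv2.DIST_HUBER,0,.01,.01).ravel()
    print('n',k.sum(),'line',l,'ang',np.degrees(np.arctan(l[1]/l[0])))
    for b in np.arange(span[0],span[1],.04):
        j=k&(s>=b)&(s<b+.04)
        if j.sum()>5: print('s',round(b+.02,3),'mid',[(np.percentile(n[j],2)+np.percentile(n[j],98))/2*1000],'top',np.percentile(q[j,2],95),j.sum())
E
python3 - <<'E'
from h import *
o=monitor.get_obs();print(o['position'])
W=wcloud('w4'); comps(W,.019,.035,(.4,.5),(.28,.37),60)
railfit(W,.005,.018)
E
```

```text
[0.4497 0.3249 0.1295]
1399 [325. 239.] mean [0.45   0.3273 0.0246] minmax [0.4321 0.3048 0.0191] [0.4694 0.3476 0.027 ] rect [450.6 326.3  16.2  44.   37.8]
n 2085 line [  0.6068  -0.7949 512.2399 246.1517] ang -52.642414
s 0.05 mid [np.float64(1.6861696332821385)] top 0.01157552468330245 677
s 0.09 mid [np.float64(1.6515681336462555)] top 0.01140771508500832 542
s 0.13 mid [np.float64(1.6479794287817373)] top 0.011419239945696769 441
s 0.17 mid [np.float64(1.6136855116315576)] top 0.011438773667908828 379
s 0.21 mid [np.float64(1.129268259967863)] top 0.010943018568635794 46
```

View pics/w4.png

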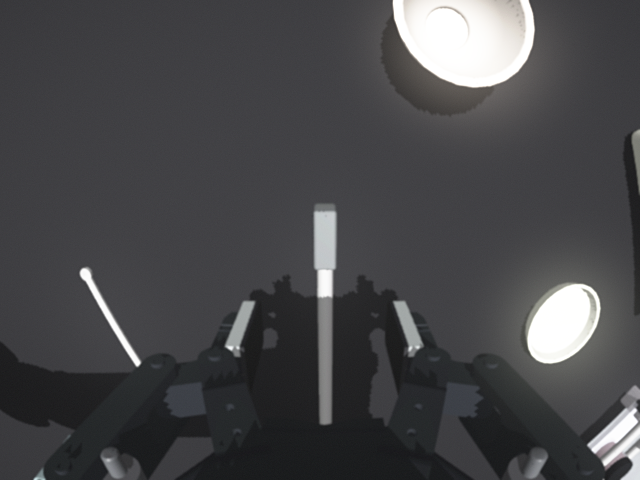

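The wrist view shows the rail's grip at (325,237), aligned with the tool, and the fingers straddle it. Descend and grip.

Request:
servo_tool(
  motion=[
    [0.63,0.0015,-0.0005,0.04,0,0,0],
    [0.63,0.0015,-0.0005,0.08,0,0,0],
    [0.63,0.0015,-0.0005,0.11,0,0,0],
    [0.5,0.0015,-0.0005,0.124,0,0,0],
    [0.4,0.0015,-0.0005,0.124,0,0,0],
    [0.4,0.0015,-0.0005,0.124,0,0,0],
    [0,0.0015,-0.0005,0.124,0,0,0],
    [0,0.0015,-0.0005,0.124,0,0,0],
    [0,0.0015,-0.0005,0.124,0,0,0],
    [0,0.0015,-0.0005,0.124,0,0,0],
    [0,0.0015,-0.0005,0.124,0,0,0],
    [0,0.0015,-0.0005,0.124,0,0,0],
    [0,0.0015,-0.0005,0.124,0,0,0],
  ],
  grip_force=90,
)

```text
clock: 12.0
position: [0.4509, 0.3276, 0.0068]
ee_rot: [0.947, 0.32, 0.001, -0.001]
ft_force: [-0.5, -0.5, 7.1]
grip_width: 0.167
```

```bash
python3 -c "
from h import *
go([.5981,.286,.087],6.9)"
```

```text
go [0.5981, 0.286, 0.087] 6.9 [0.0919, 0.1224, -0.0801, -0.06, -0.12, 30.48]
```

Request:
servo_tool(
  motion=[
    [0,0,0,-0.02,0,0,0],
    [0,0,0,-0.05,0,0,0],
    [0,0,0,-0.08,0,0,0],
    [0,0.02,0.02,-0.08,0,0,6],
    [0,0.04,0.04,-0.08,0,0,12],
    [0,0.055,0.07,-0.08,0,0,18],
    [0,0.075,0.1,-0.08,0,0,24],
    [0,0.092,0.1225,-0.08,0,0,30.5],
    [0,0.092,0.1225,-0.08,0,0,30.5],
    [0,0.092,0.1225,-0.08,0,0,30.5],
    [0,0.092,0.1225,-0.08,0,0,30.5],
  ],
)

```text
clock: 13.38
position: [0.5967, 0.2865, 0.0855]
ee_rot: [0.998, 0.061, -0.0, -0.0]
ft_force: [-1.1, -0.6, -0.9]
grip_width: 0.163
```

```bash
python3 - <<'E'
from h import *
o=monitor.get_obs();print(o['position'],o['ft_force'])
for c in ['top','side']:
    p,d=eyes.camera(c);cv2.imwrite(f'pics/{c}5.png',p);W=cloud(c,d);print(c)
    railfit(W,.03,.13,near=o['position'][:2],a0=-83.1,span=(.04,.33))
W=wcloud('w5');railfit(W,.03,.13,near=o['position'][:2],a0=-83.1,span=(.025,.33))
E
```

```text
[0.5967 0.2865 0.0855] [-1.1153 -0.6238 -0.9441]
top
n 562 line [  0.1179  -0.993  615.2474 111.1422] ang -83.230064
s 0.06 mid [np.float64(-1.9598620015318677)] top 0.0935865060252702 80
s 0.1 mid [np.float64(-2.097154273573922)] top 0.09359238917135394 83
s 0.14 mid [np.float64(-1.4958949291835297)] top 0.09391820834656751 81
s 0.18 mid [np.float64(-2.2461274572666023)] top 0.09267882993528945 81
s 0.22 mid [np.float64(-1.916372143881191)] top 0.0936688282146385 82
s 0.26 mid [np.float64(-1.6619032036981942)] top 0.09415635166620392 81
s 0.3 mid [np.float64(-1.7360763194398028)] top 0.0929739245471841 42
s 0.34 mid [np.float64(-1.540265675896553)] top 0.07382056029122945 32
side
n 343 line [  0.1162  -0.9932 617.58    99.0279] ang -83.32573
s 0.06 mid [np.float64(-0.38739310066501903)] top 0.09547086061664699 38
s 0.1 mid [np.float64(0.21932127885665367)] top 0.09473569971150438 41
s 0.14 mid [np.float64(-0.4024773216257265)] top 0.09466275195641695 48
s 0.18 mid [np.float64(-0.5407252403493213)] top 0.09470316281063536 48
s 0.22 mid [np.float64(-0.04821695577029907)] top 0.09466210504182763 49
s 0.26 mid [np.float64(-0.8940262758074645)] top 0.0948250790153229 54
s 0.3 mid [np.float64(-0.1977867043505186)] top 0.09404272376440126 35
s 0.34 mid [np.float64(-1.3953132096362801)] top 0.07424162836905696 30
n 958 line [  0.1308  -0.9914 603.229  238.6361] ang -82.48703
s 0.045 mid [np.float64(0.6795041368305009)] top 0.08988845374736149 957
```

The held rail is level and at −83.2°, against a bush axis of −83.1°. It needs about +2 mm sideways. I'll lower it to axis height and enter the cone gently.

Request:
servo_tool(
  motion=[
    [0,0.002,0,0.015,0,0,0],
    [0,0.002,0,0.0297,0,0,0],
    [0,0.002,0,0.0297,0,0,0],
    [0,0.002,0,0.0297,0,0,0],
    [0,0.002,0.01,0.0297,0,0,0],
    [0,0.002,0.018,0.0297,0,0,0],
    [0,0.002,0.024,0.0297,0,0,0],
    [0,0.002,0.028,0.0297,0,0,0],
    [0,0.002,0.028,0.0297,0,0,0],
  ],
)

```text
clock: 14.65
position: [0.6031, 0.2576, 0.0557]
ee_rot: [0.998, 0.06, 0.0, -0.0]
ft_force: [-0.5, 0.6, -1.2]
grip_width: 0.163
```

```bash
python3 - <<'E'
from h import *
a,da=eyes.camera('side');b,db=eyes.camera('top')
A=cv2.resize(a[215:285,300:400],(600,420),interpolation=2)[:, :400];B=cv2.resize(b[180:250,310:377],(400,420),interpolation=2)
A=cv2.resize(a[215:285,310:377],(400,420),interpolation=2)
cv2.imwrite('pics/m6.png',np.hstack([A,B]))
E
```

```text
(no output)
```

View pics/m6.png

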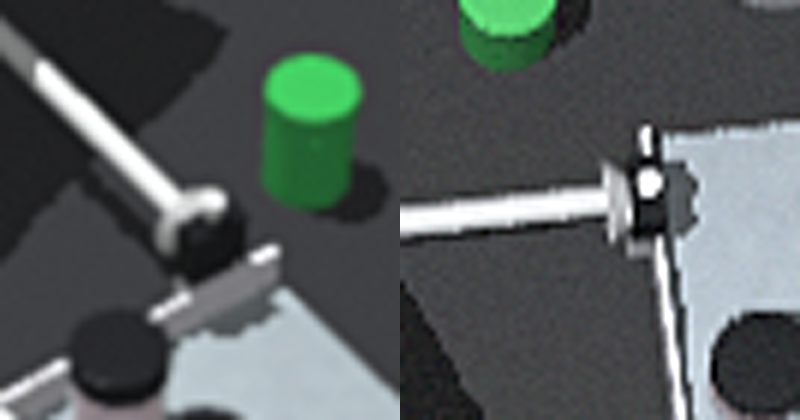

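In both views the tip is inside the cone mouth and centred, and the force is about 0. I'll advance into the bore and check the forces.

Request:
servo_tool(
  motion=[
    [0,0,0.006,0,0,0,0],
    [0,0,0.012,0,0,0,0],
    [0,0,0.018,0,0,0,0],
    [0,0,0.024,0,0,0,0],
    [0,0,0.03,0,0,0,0],
    [0,0,0.03,0,0,0,0],
  ],
)

```text
clock: 15.5
position: [0.6068, 0.2273, 0.0557]
ee_rot: [0.998, 0.06, 0.0, 0.0]
ft_force: [-0.6, 0.8, -0.3]
grip_width: 0.163
```

Request:
servo_tool(
  motion=[
    [0,0,0.012,0,0,0,0],
    [0,0,0.028,0,0,0,0],
    [0,0,0.044,0,0,0,0],
    [0,0,0.06,0,0,0,0],
    [0,0,0.076,0,0,0,0],
    [0,0,0.092,0,0,0,0],
    [0,0,0.108,0,0,0,0],
    [0,0,0.124,0,0,0,0],
    [0,0,0.14,0,0,0,0],
    [0,0,0.152,0,0,0,0],
    [0,0,0.16,0,0,0,0],
    [0,0,0.16,0,0,0,0],
  ],
)

```text
clock: 17.0
position: [0.6258, 0.0687, 0.0556]
ee_rot: [0.998, 0.06, 0.0, 0.0]
ft_force: [-0.6, -0.6, -0.6]
grip_width: 0.162
```

```bash
python3 - <<'E'
from h import *
a,da=eyes.camera('side');b,db=eyes.camera('top')
A=cv2.resize(a[225:335,300:420],(400,367),interpolation=2);B=cv2.resize(b[180:280,335:445],(400,367),interpolation=2)
cv2.imwrite('pics/m7.png',np.hstack([A,B]))
E
```

```text
(no output)
```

View pics/m7.png

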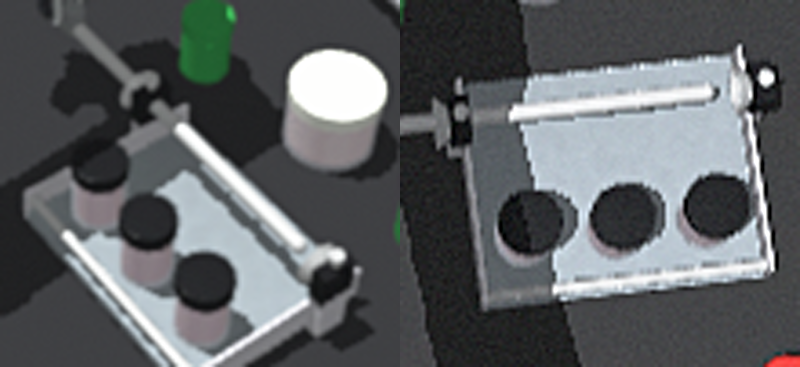

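All three jars are in line, and the tip is just short of the far cone and aligned with it. I'll advance 64 mm, which should put the tip about 25 mm out.

Request:
servo_tool(
  motion=[
    [0,0,0.008,0,0,0,0],
    [0,0,0.016,0,0,0,0],
    [0,0,0.024,0,0,0,0],
    [0,0,0.032,0,0,0,0],
    [0,0,0.04,0,0,0,0],
    [0,0,0.048,0,0,0,0],
    [0,0,0.056,0,0,0,0],
    [0,0,0.064,0,0,0,0],
    [0,0,0.064,0,0,0,0],
    [0,0,0.064,0,0,0,0],
  ],
)

```text
clock: 18.35
position: [0.6334, 0.0061, 0.0556]
ee_rot: [0.998, 0.06, -0.0, -0.0]
ft_force: [0.1, -0.0, -1.6]
grip_width: 0.164
```

```bash
python3 - <<'E'
from h import *
o=monitor.get_obs();print(o['position'],o['ft_force'],o['grip_width'])
a,da=eyes.camera('side');b,db=eyes.camera('top')
for c,d in (('side',da),('top',db)):
    W=cloud(c,d).reshape(-1,3);W=W[np.isfinite(W[:,0])];e=W[:,:2]-[.6392,-.0535];y=.105+e@[-.1201,.9928];x=e@[.9928,.1201]
    k=(np.abs(x)<.012)&(W[:,2]>.045)&(W[:,2]<.067)&(y<-.113)&(y>-.2);print(c,k.sum(),y[k].min() if k.any() else None, 1000*x[k].mean())
A=cv2.resize(a[225:335,300:420],(400,367),interpolation=2);B=cv2.resize(b[180:280,345:455],(400,367),interpolation=2)
cv2.imwrite('pics/m8.png',np.hstack([A,B]))
E
```

```text
[0.6334 0.0061 0.0556] [ 0.1125 -0.0396 -1.5584] 0.16415291377056956
side 58 -0.13781545182547683 0.12817637239429483
top 38 -0.13676296053613096 -1.8161798474051494
```

View pics/m8.png

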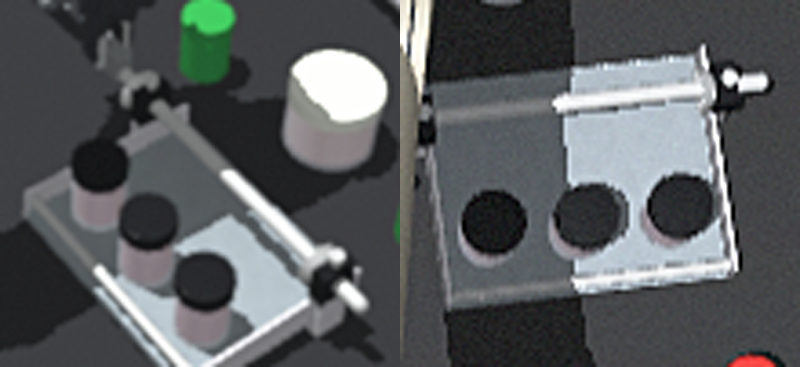

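The rail's end sticks out about 25 mm beyond the far bush in both views. All three jars stand in line, the rail is still gripped and the forces are about 0. Handing in.

```bash
python3 -c "
from h import *
print(ticket.hand_in())"
```

```text
the job is handed in; nothing more can be done
None
```

The jar is back in the row and the rail is through both bushes. I handed the job in at about 18 s, with the arm still gripping the rail at 90 N so you can tighten the thumbscrews.

- **Jar:** it stands upright between the other two, about 1.7 mm off the line between their centres, measured with the wrist camera.
- **Rail:** the plain end went in through the flared bush, across the front of the jars and out of the second bush. The top and side cameras put the end about 25 mm beyond it.
- **Forces:** the wrist force read under about 2 N whenever I checked during insertion. The highest reading at the end of any move was about 7 N, while gripping.
- **Disagreements:** the cameras differed by about 2 mm on the rail's sideways position, which is within their calibration. The networks also reported the green and red cans as jars, and I ignored those.
- **Not re-measured:** I did not measure the other bench items again at the end. Nothing touched them as far as I saw; the ones in the last pictures stood where they were before.

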